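# Shut and lock the bench socket chest

## Robot

A 6-joint arm with a two-finger parallel gripper is mounted at the origin on the work surface. World frame = base frame: x ahead of the robot, y to its left, z up, the work surface at z = 0. Lengths are in m, angles in rad, forces in N, time in s.
With the tool pointing down it reaches from about 0.25 to 0.775 m from the base axis. Payload 4 kg.
Tool frame: the origin (TCP) lies at the very end of the fingers, on their centre line; the grasp point (between the pads) lies 19 mm behind it; z points along the fingers, y is the line along which they close (so a half turn about z gives the same grasp; the last joint's range is limited). The gripper opens to 94 mm and grips with 3 to 60 N. Pads are 16 mm wide; open, the fingers measure 119 mm over their backs; the gripper's body (75 mm by 177 mm) begins 78 mm behind the grasp point.
Start: joints at [1.228, 0.087, 1.371, -0, 1.684, -0.103], TCP at [0.131, 0.534, 0.206] pointing down, gripper open.
Joint ranges: [-3.1, 3.1], [-0.76, 2.03], [0.27, 2.55], [-1.08, 4.22], [0.17, 2.65], [-2.57, 2.57]. Speed limits (rad/s): [2.79, 2.79, 3.14, 3.14, 3.14, 3.14].

## Interface

Orientations are given as [roll, pitch, yaw] about the fixed x, y, z axes, in that order (R = Rz(yaw) Ry(pitch) Rx(roll)).
In Python, from bench import robot, snapshot, finder gives the robot as it stands.
- The arm moves only by the tool drive_tool, never from a script. Its argument "deltas" is text: rows parted by semicolons, each of 7 numbers parted by spaces: the shift along the tool's x, y, z each as a share of 100 mm, from -1 to 1, then the turn, a rotation vector about the tool's x, y, z each as a share of 90 degrees, from -1 to 1, then the finger opening in mm, from 0 to 94. In form: tx ty tz rx ry rz gripper; .... A call has 1 to 5 rows; each row is the pose to reach, as a shift and turn from the pose commanded when the call began, along the tool's axes at that moment; what a row does not reach only later rows make up. A row lasts 1/10 s, in which the tool goes at most 50 mm and 8.59 degrees, less where a joint would pass 70% of its speed; a pose out of reach is approached as far as the arm can. A call with a number of a shift or a turn outside -1 to 1 is refused whole. A call with a gripper value outside its range is refused whole. The fingers move at their own pace and stop on an object; the grip force is fixed at half the most. Time passes only in rows, so rows that repeat a pose let the fingers close. It gives the time, the measured TCP pose, the force, the opening and the grip force at its end, in the units of the state.
- robot.get_obs(): the state, without advancing time (a new reading comes with each control period).
- snapshot(name): name is "side" or "top"; returns a dict with "img" (400x640x3 uint8, red, green, blue), "fx", "fy", "cx", "cy" (pixels), "T" (4x4, takes a point from camera to world coordinates). Camera axes: x right, y up, looking along -z (the intrinsics and any distortion apply to the point x, -y, -z); pixel columns grow to the right and rows downward; lengths in m; the calibration is good to about 2 mm. A picture is of the moment at which its call begins. There is no depth.
- robot.close_job(): hands the job in; it is judged then, once.
Trained networks look in the newest picture that a camera, given by its name, has taken for a name from the list of things; names that differ only in an ending like _2 or _b are one class to them, and where a whole thing is asked for, a point or a joint stands for the part that bears it (a point fixed in the world has none). Each returns a list of dicts, best first, with "confidence" (0 to 1); they miss things now and then, are a little off and sometimes report something else, mostly with a low value. They report only what shows in the picture. A call takes as long as a camera call. They do not tell look-alikes from the thing itself.
- finder.look_for(camera, thing): "xy" ([column, row] in pixels, amid what is visible of it).
- finder.masks_of(camera, thing): "region" (400x640 bool, what is visible of it) and "xy" ([column, row] in pixels, amid what is visible of it).
- finder.landmark_of(camera, thing): "xy" ([column, row] in pixels: a listed point, or the origin of a listed thing).
The state is a dict: "time": time; "joint_positions": joint angles; "qvel": joint speeds; "joint_torque": joint torques, N m; "tool_pos": TCP position; "ee_rot": TCP orientation; "wrist_force": force on the tool from outside, world axes, zero at the start; "wrist_torque": the same for the moment, N m; "width": finger opening in m; "finger_force": force on a finger pad.
Only numpy, scipy, OpenCV 4.12 (cv2) and the standard library are available. Lean on these libraries where they do the work, as an engineer would, in place of code of your own. Each camera call takes 0.05 s, during which the arm holds its last target. There are 200 camera calls.

## Task

With the fingertips, gently push the two drawers of the bench chest that stand open fully home, so that the sockets standing in them stay upright; then push the tab of the lock bar along the chest to the end of its travel, so that the bar's lugs stand in front of the three drawers. Push only: pick nothing up, and leave the sockets in their drawers and everything on the chest and the bench where it lies.

Things in the scene. Friction and masses are not known exactly. Their poses are not given: they have to be found in the camera images.
- chest: low green-painted steel bench chest, fixed to the bench: 200 mm deep (x), 388 mm wide (y), 95 mm high, three identical drawers side by side. Origin under its centre on the bench; its +x points from the drawer fronts to the back, so drawers are pushed shut along +x and open along -x; +y is to the left as seen from the robot side. The closed drawer fronts lie in its plane x = -100 mm
- drawer_a (a joint): how far drawer a stands open, in m: 0 is fully home, it slides out to 0.12; stays where it is left, about 2 N of friction. Which of the three places it has differs from start to start; it starts open by 45 to 95 mm
- drawer_b (a joint): the same for drawer b, also open by 45 to 95 mm at the start
- drawer_c (a joint): the same for drawer c, which is shut at the start
- front_a (a point): centre of the outer face of the front of drawer a, 54 mm above the bench; its axes are parallel to the chest's. The bare metal front is flat, 96 mm wide and stands from 24 to 84 mm above the bench; it has no handle (a black trim strip near the top stands 2 mm proud)
- front_b (a point): the same point of drawer b
- front_c (a point): the same point of drawer c
- lock_bar (a joint): travel of the lock bar in m: it starts at 0 to 0.003 (open, lugs between the drawers) and ends against its stop at 0.042 (locked, lugs in front of the drawers); it slides towards the chest's -y, stays where it is left, about 2 N of friction.
- bar_mid (a point): middle of the lock bar's top edge, 19 mm above the bench. The steel bar runs along the foot of the chest's front and stands 16 mm out from the closed fronts; its three lugs, 18 mm wide, reach 43 mm above the bench and stand between the drawers at the start, so push a drawer above that height or near the middle of its front
- lock_tab (a point): middle of the face to be pushed (the +y face) of the lock bar's upright tab, at the bar's left (+y) end, 65 mm above the bench; axes parallel to the chest's. The tab is a steel blade 10 mm thick (y), reaching from 13 to 47 mm out from the closed fronts (x; this point is 30 mm out) and from 5 to 93 mm above the bench
- socket_a_mid (a point): centre of a loose steel socket, 28 mm across and 48 mm high, that stands upright on the floor of drawer a (29 mm above the bench), behind its front
- socket_b_mid (a point): the same in drawer b
- socket_bench_mid (a point): centre of a larger loose socket, 34 mm across and 60 mm high, standing on the bench to the right of the chest
- tape: roll of black tape, 90 mm across and 24 mm high, lying on the chest's top; origin under its centre
- wrench: steel wrench lying flat on the bench in front of the chest, 8 mm high, within 90 mm of its origin; it may lie partly under an open drawer
- screwdriver: screwdriver lying on the bench to the left, handle 26 mm thick, 200 mm long
- pliers: pliers with blue handles, 180 mm long, 14 mm high, lying on the bench to the left; origin on the bench at the pivot
- spray: spray can 66 mm across and 190 mm high standing on the bench to the right of the chest; origin under its centre
Not all that is in view belongs to the job. Leave any blue look-alike of the part that bears socket_b_mid alone.

How it is judged:
By the outcome, as a careful person would: the job done as asked, in the order asked, and still so for the second after the job is handed in, with the robot touching nothing.
It also fails if it takes over 58 s, if anything falls off the work surface, if the arm or the gripper's body presses on something with over 40 N, if the wrist force passes 120 N, or if a joint passes its speed limit or range.

## Working session

There is one attempt and no reset: what is moved stays moved. The work goes in short steps, Python scripts to look and compute and a tool call to move; the robot and the scene stay as the last step left them, time stands still between calls to the robot, and variables do not carry over. Pictures are saved under pics/ and viewed, at most 10 in all, crops included, and the job is handed in when it is done.

Besides the shell and the picture viewer there is one more tool, called after "Request:" by a JSON object that holds its "op" and its "data". drive_tool: Moves the arm, as the interface text tells. Shift numbers are shares of 100 mm and turn numbers shares of 90 degrees, none past 1 either way. Its arguments: {"type":"object","properties":{"deltas":{"type":"string"}},"required":["deltas"]}

```bash
ls; mkdir -p pics; cat > h.py <<'E'
import numpy as np, cv2
from bench import robot, snapshot, finder
def ray(s,xy):
    d=np.array([(xy[0]-s['cx'])/s['fx'],-(xy[1]-s['cy'])/s['fy'],-1.])
    T=np.array(s['T']); return T[:3,3],T[:3,:3]@d
def atz(s,xy,z):
    o,d=ray(s,xy); return o+d*(z-o[2])/d[2]
def proj(s,p):
    T=np.array(s['T']); c=T[:3,:3].T@(np.asarray(p)-T[:3,3])
    return np.array([s['cx']+s['fx']*c[0]/-c[2], s['cy']-s['fy']*c[1]/-c[2]])
def save(s,n): cv2.imwrite('pics/'+n,s['img'][:,:,::-1])
E
python3 - <<'E'
from h import *
np.set_printoptions(precision=3,suppress=True)
Z=dict(chest=0,front_a=.054,front_b=.054,front_c=.054,bar_mid=.019,lock_tab=.065,socket_a_mid=.053,socket_b_mid=.053,socket_bench_mid=.03,tape=.095,wrench=0,screwdriver=0.013,pliers=0,spray=0)
S={}
for c in('top','side'):
    s=S[c]=snapshot(c); save(s,c+'0.png'); print(c,[k for k in s],s['fx'],s['T'])
    for t,z in Z.items():
        print(t,[(round(d['confidence'],2),np.round(d['xy']),atz(s,d['xy'],z)[:2]) for d in finder.landmark_of(c,t)[:4]])
print(robot.get_obs())
E
```

```text
pics
top ['img', 'fx', 'fy', 'cx', 'cy', 'T'] 423.1394854819031 [[-0.022  0.987 -0.159  0.351]
 [-1.    -0.021  0.008  0.001]
 [ 0.005  0.159  0.987  1.096]
 [ 0.     0.     0.     1.   ]]
chest [(0.92, array([340., 144.]), array([ 0.667, -0.082]))]
front_a [(0.96, array([341., 201.]), array([ 0.503, -0.076])), (0.91, array([385., 208.]), array([ 0.484, -0.183])), (0.51, array([291., 168.]), array([0.589, 0.048]))]
front_b [(0.96, array([341., 201.]), array([ 0.503, -0.076])), (0.91, array([385., 208.]), array([ 0.484, -0.183])), (0.51, array([291., 168.]), array([0.589, 0.048]))]
front_c [(0.96, array([341., 201.]), array([ 0.503, -0.076])), (0.91, array([385., 208.]), array([ 0.484, -0.183])), (0.51, array([291., 168.]), array([0.589, 0.048]))]
bar_mid [(0.5, array([202., 272.]), array([0.337, 0.277])), (0.25, array([387., 203.]), array([ 0.5  , -0.195]))]
lock_tab [(0.65, array([264., 177.]), array([0.566, 0.115])), (0.59, array([383., 207.]), array([ 0.485, -0.178]))]
socket_a_mid [(0.54, array([333., 179.]), array([ 0.559, -0.056]))]
socket_b_mid [(0.61, array([379., 189.]), arr
[... 2039 characters left out ...]
.96, array([296., 258.]), array([ 0.431, -0.085]))]
screwdriver [(0.56, array([217., 175.]), array([0.335, 0.278]))]
pliers [(0.87, array([252., 136.]), array([0.496, 0.424]))]
spray [(0.71, array([409., 353.]), array([ 0.557, -0.43 ]))]
{'time': 1.5, 'joint_positions': array([ 1.228,  0.087,  1.371,  0.   ,  1.684, -0.103]), 'qvel': array([-0.   ,  0.001,  0.   ,  0.   , -0.   , -0.   ]), 'joint_torque': array([  0.001, -34.003, -30.259,   0.072,   0.024,  -0.   ]), 'tool_pos': array([0.131, 0.534, 0.206]), 'ee_rot': array([3.142, 0.   , 2.902]), 'wrist_force': array([-0.341,  0.823,  0.033]), 'wrist_torque': array([ 0.045, -0.006, -0.021]), 'finger_force': 0.0, 'width': 0.0939644197572593}
```

```bash
python3 - <<'E'
import cv2
a=cv2.imread('pics/top0.png');b=cv2.imread('pics/side0.png')
cv2.imwrite('pics/top1.png',cv2.resize(a[90:250,240:500],None,fx=3,fy=3,interpolation=cv2.INTER_CUBIC))
cv2.imwrite('pics/side1.png',cv2.resize(b[130:380,250:450],None,fx=2.4,fy=2.4,interpolation=cv2.INTER_CUBIC))
E
```

```text
(no output)
```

View pics/top0.png

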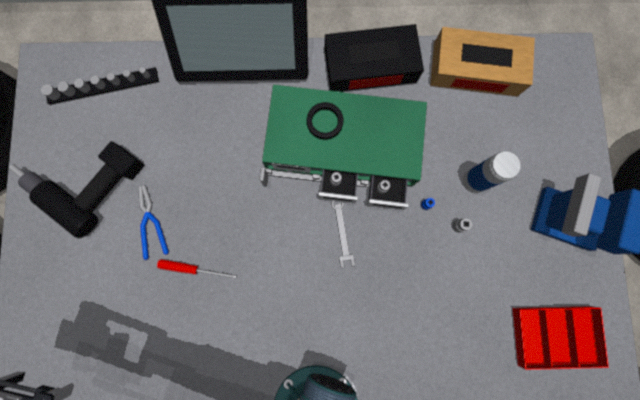

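View pics/top1.png

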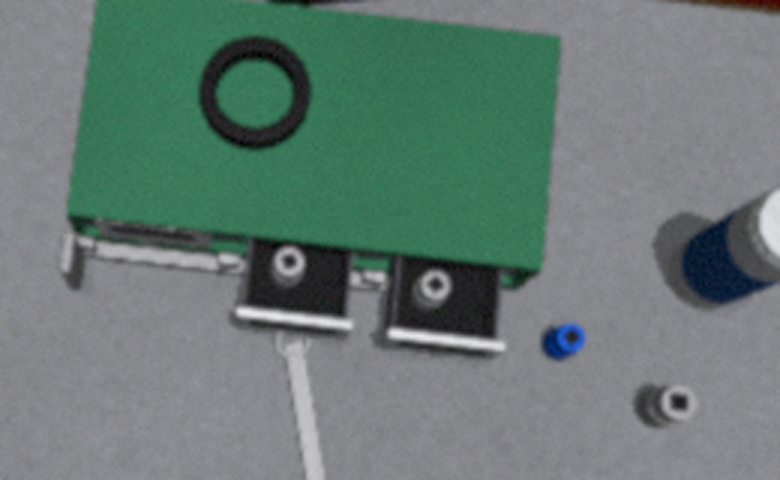

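View pics/side1.png

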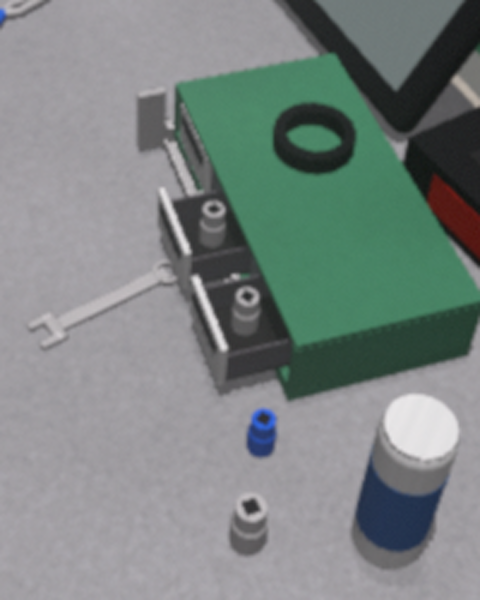

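```bash
python3 - <<'E'
from h import *
np.set_printoptions(precision=4,suppress=True)
s=snapshot('top'); q=snapshot('side')
P={k:atz(s,v,.095)[:2] for k,v in dict(FL=(263.3,161.7),FR=(420.3,180.7),BR=(426.7,102.7),BL=(273,87.5)).items()}; print(P)
d=P['FL']-P['FR'];print(np.linalg.norm(d),np.degrees(np.arctan2(-d[0],d[1])))
d=P['BL']-P['BR'];print(np.linalg.norm(d),np.degrees(np.arctan2(-d[0],d[1])))
# drawer front top edges (z=.084) left/right ends top view
for n,(l,r) in dict(mid=((235,314),(353,324)),right=((388,332),(505,347))).items():
    f=lambda p: atz(s,(p[0]/3+240,p[1]/3+90),.084)[:2]
    a,b=f(l),f(r); e=a-b; print(n,a,b,np.linalg.norm(e),np.degrees(np.arctan2(-e[0],e[1])))
# triangulate landmarks
def tri(p1,p2):
    o1,d1=ray(s,p1);o2,d2=ray(q,p2)
    t=np.linalg.lstsq(np.c_[d1,-d2],o2-o1,rcond=None)[0];a=o1+t[0]*d1;b=o2+t[1]*d2
    return (a+b)/2,np.linalg.norm(a-b)
print(tri((341,201),(321,228)),tri((385,208),(337,266)),tri((264,177),(311,173)))
# tab top in both
print(tri((240+68/3,90+238/3),(250+151/2.4,130+92/2.4)), atz(s,(240+68/3,90+238/3),.093), atz(q,(250+151/2.4,130+92/2.4),.093))
E
```

```text
{'FL': array([0.5976, 0.1134]), 'FR': array([ 0.5425, -0.2649]), 'BR': array([ 0.7396, -0.2932]), 'BL': array([0.7873, 0.0885])}
0.3822830631291606 -8.289139018320178
0.38469288938028184 -7.129580428825727
mid [ 0.5155 -0.0183] [ 0.5053 -0.1133] 0.09556870358105392 -6.152348214113369
right [ 0.4981 -0.1413] [ 0.4839 -0.235 ] 0.09478902816843428 -8.648029440281112
(array([ 0.5034, -0.0745,  0.07  ]), np.float64(0.005271198034091898)) (array([ 0.4897, -0.1858,  0.0538]), np.float64(0.013217884485609663)) (array([0.5637, 0.1138, 0.077 ]), np.float64(0.00036341448602947714))
(array([0.5756, 0.1167, 0.0892]), np.float64(0.008894582444685937)) [0.5792 0.1152 0.093 ] [0.5693 0.1133 0.093 ]
```

Open drawers: middle front at (341,201) and right front at (385,208) in the top view, with the left one shut. The tab is at (263,170). The blue socket at (426,204) is a loose look-alike on the bench, so it stays untouched. The sockets meant are the steel ones at (336,178) and (385,186), inside the drawers. The chest is turned about -7.7°.

Request:
{"op": "drive_tool", "data": {"deltas": "-0.35 -0.45 0 0 0 -0.067 0; -0.7 -0.9 0 0 0 -0.067 0; -0.7 -0.9 0 0 0 -0.067 0; -0.7 -0.9 0 0 0 -0.067 0"}}

```text
time: 2.0
tool_pos: [0.1779, 0.4293, 0.2061]
ee_rot: [3.14, 0.0, 3.004]
wrist_force: [0.2, -0.2, 0.1]
width: 0.0655
finger_force: 0.0
```

Request:
{"op": "drive_tool", "data": {"deltas": "-0.35 -0.45 0 0 0 0 0; -0.7 -0.9 0 0 0 0 0; -0.7 -0.9 0 0 0 0 0"}}

```text
time: 2.3
tool_pos: [0.2358, 0.3305, 0.2059]
ee_rot: [3.141, 0.001, 3.005]
wrist_force: [-1.2, 0.5, 1.1]
width: 0.0414
finger_force: 0.0
```

Request:
{"op": "drive_tool", "data": {"deltas": "-0.35 -0.45 0 0 0 0 0; -0.7 -0.9 0 0 0 0 0; -0.7 -0.9 0 0 0 0 0"}}

```text
time: 2.6
tool_pos: [0.2938, 0.2314, 0.2059]
ee_rot: [3.141, 0.002, 3.003]
wrist_force: [-0.6, 1.4, -1.0]
width: 0.0173
finger_force: 0.0
```

Request:
{"op": "drive_tool", "data": {"deltas": "-0.35 -0.45 0 0 0 0 0; -0.7 -0.9 0 0 0 0 0; -0.7 -0.9 0 0 0 0 0"}}

```text
time: 2.9
tool_pos: [0.3515, 0.1323, 0.2058]
ee_rot: [-3.141, 0.001, 3.003]
wrist_force: [-0.4, 1.1, -1.1]
width: 0.0006
finger_force: 0.0
```

Request:
{"op": "drive_tool", "data": {"deltas": "-0.35 -0.45 0 0 0 0 0; -0.7 -0.9 0 0 0 0 0; -0.7 -0.9 0 0 0 0 0"}}

```text
time: 3.2
tool_pos: [0.4089, 0.0335, 0.2054]
ee_rot: [-3.141, 0.001, 3.003]
wrist_force: [0.5, -0.2, -0.0]
width: 0.0006
finger_force: 0.0
```

Request:
{"op": "drive_tool", "data": {"deltas": "-0.35 -0.42 0 0 0 0 0; -0.7 -0.83 0 0 0 0 0; -0.7 -0.83 0.5 0 0 0 0; -0.7 -0.83 0.9 0 0 0 0; -0.7 -0.83 0.9 0 0 0 0"}}

```text
time: 3.7
tool_pos: [0.4605, -0.0536, 0.1085]
ee_rot: [3.139, -0.015, 3.007]
wrist_force: [-0.5, 0.4, -0.5]
width: 0.0009
finger_force: 0.0
```

Request:
{"op": "drive_tool", "data": {"deltas": "0 0 0.3 0 0 0 0; 0 0 0.6 0 0 0 0; 0 0 0.6 0 0 0 0"}}

```text
time: 4.0
tool_pos: [0.4632, -0.054, 0.0537]
ee_rot: [3.14, -0.005, 3.009]
wrist_force: [0.2, 0.1, -0.8]
width: 0.0008
finger_force: 0.0
```

```bash
python3 - <<'E'
from h import *
a=snapshot('top');b=snapshot('side')
o=robot.get_obs();print(o['tool_pos'],o['ee_rot'],o['wrist_force'],proj(a,o['tool_pos']),proj(b,o['tool_pos']))
A=cv2.resize(a['img'][90:250,240:440],(500,400),interpolation=cv2.INTER_CUBIC);B=cv2.resize(b['img'][150:310,260:380],(300,400),interpolation=cv2.INTER_CUBIC)
cv2.imwrite('pics/c1.png',np.hstack([A,B])[:,:,::-1])
E
```

```text
[ 0.466023   -0.05499771  0.05748523] [3.14132907e+00 2.15401692e-03 3.00844854e+00] [-0.49227278  0.12007931  0.59593872] [333.51269994 215.87350808] [303.28381963 230.65660971]
```

View pics/c1.png

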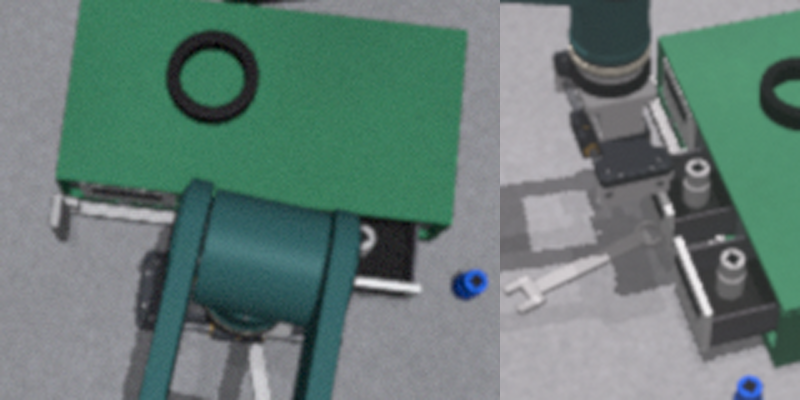

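The fingers are in front of the middle drawer, at about (304,231) in the side view. Pushing it now.

Request:
{"op": "drive_tool", "data": {"deltas": "-0.1 0 0 0 0 0 0; -0.2 0 0 0 0 0 0; -0.28 0 0 0 0 0 0; -0.35 0 0 0 0 0 0; -0.42 0 0 0 0 0 0"}}

```text
time: 4.6
tool_pos: [0.5065, -0.0614, 0.0557]
ee_rot: [3.142, -0.001, 3.007]
wrist_force: [-3.2, 0.2, 2.2]
width: 0.0007
finger_force: 1.3
```

Request:
{"op": "drive_tool", "data": {"deltas": "-0.07 0 0 0 0 0 0; -0.14 0 0 0 0 0 0; -0.21 0 0 0 0 0 0; -0.27 0 0 0 0 0 0; -0.33 0 0 0 0 0 0"}}

```text
time: 5.1
tool_pos: [0.5394, -0.0661, 0.0554]
ee_rot: [-3.141, -0.0, 3.007]
wrist_force: [-2.9, -0.4, 1.9]
width: 0.0004
finger_force: 1.2
```

Request:
{"op": "drive_tool", "data": {"deltas": "-0.04 0 0 0 0 0 0; -0.08 0 0 0 0 0 0; -0.11 0 0 0 0 0 0; -0.14 0 0 0 0 0 0; -0.17 0 0 0 0 0 0"}}

```text
time: 5.6
tool_pos: [0.5558, -0.0682, 0.0553]
ee_rot: [-3.141, -0.0, 3.007]
wrist_force: [-2.2, -0.7, 0.1]
width: 0.0004
finger_force: 1.1
```

Request:
{"op": "drive_tool", "data": {"deltas": "-0.01 0 0 0 0 0 0; -0.02 0 0 0 0 0 0; -0.03 0 0 0 0 0 0"}}

```text
time: 5.9
tool_pos: [0.5587, -0.0685, 0.0553]
ee_rot: [3.142, -0.0, 3.007]
wrist_force: [-1.6, -0.8, 0.2]
width: 0.0002
finger_force: 1.0
```

Request:
{"op": "drive_tool", "data": {"deltas": "-0.01 0 0 0 0 0 0; -0.02 0 0 0 0 0 0; -0.03 0 0 0 0 0 0; -0.04 0 0 0 0 0 0"}}

```text
time: 6.3
tool_pos: [0.5627, -0.069, 0.0553]
ee_rot: [3.141, -0.0, 3.007]
wrist_force: [-4.5, -1.7, 0.2]
width: 0.0002
finger_force: 2.4
```

Request:
{"op": "drive_tool", "data": {"deltas": "-0.01 0 0 0 0 0 0; -0.02 0 0 0 0 0 0; -0.02 0 0 0 0 0 0"}}

```text
time: 6.6
tool_pos: [0.5625, -0.0689, 0.0553]
ee_rot: [3.141, -0.005, 3.007]
wrist_force: [-9.0, -0.6, 4.1]
width: 0.0002
finger_force: 4.2
```

Request:
{"op": "drive_tool", "data": {"deltas": "0.2 0 0 0 0 0 0; 0.6 0 0 0 0 0 0; 1 0 0 0 0 0 0; 1 -0.5 0 0 0 0 0; 1 -1 0 0 0 0 0"}}

```text
time: 7.1
tool_pos: [0.4526, -0.1541, 0.056]
ee_rot: [3.141, 0.004, 3.011]
wrist_force: [1.0, -0.8, -0.2]
width: 0.0004
finger_force: 0.0
```

Request:
{"op": "drive_tool", "data": {"deltas": "0 -0.24 0 0 0 0 0; 0 -0.24 0 0 0 0 0"}}

```text
time: 7.3
tool_pos: [0.45, -0.1814, 0.0564]
ee_rot: [-3.141, 0.004, 3.003]
wrist_force: [0.1, 0.9, -0.3]
width: 0.0003
finger_force: 0.0
```

```bash
python3 - <<'E'
from h import *
a=snapshot('top');b=snapshot('side')
o=robot.get_obs();p=o['tool_pos'];r=p[:2]-[.568,-.072];print(p,o['ee_rot'],o['wrist_force'],r@[.991,-.134],r@[.134,.991])
A=cv2.resize(a['img'][90:250,240:440],(500,400),interpolation=cv2.INTER_CUBIC);B=cv2.resize(b['img'][150:310,260:380],(300,400),interpolation=cv2.INTER_CUBIC)
cv2.imwrite('pics/c2.png',np.hstack([A,B])[:,:,::-1])
E
```

```text
[ 0.44989458 -0.17864881  0.0558691 ] [3.14056050e+00 2.12603756e-03 3.00591096e+00] [ 0.25978752  0.94519416 -0.62569257] -0.10275153485570697 -0.12151509399778883
```

View pics/c2.png

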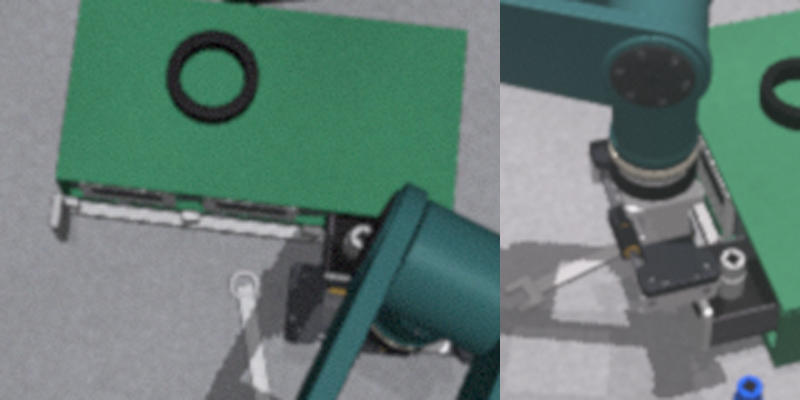

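The middle drawer is shut, level with the left one. The fingers now stand before the right drawer (side view, about (332,262)) and its socket is upright. Pushing that drawer now.

Request:
{"op": "drive_tool", "data": {"deltas": "-0.08 0 0 0 0 0 0; -0.16 0 0 0 0 0 0; -0.23 0 0 0 0 0 0; -0.3 0 0 0 0 0 0; -0.37 0 0 0 0 0 0"}}

```text
time: 7.9
tool_pos: [0.4858, -0.183, 0.0553]
ee_rot: [3.141, -0.002, 3.008]
wrist_force: [-2.3, 0.7, 1.6]
width: 0.0002
finger_force: 1.3
```

Request:
{"op": "drive_tool", "data": {"deltas": "-0.07 0 0 0 0 0 0; -0.14 0 0 0 0 0 0; -0.21 0 0 0 0 0 0; -0.28 0 0 0 0 0 0; -0.35 0 0 0 0 0 0"}}

```text
time: 8.4
tool_pos: [0.5207, -0.1882, 0.0552]
ee_rot: [3.141, -0.001, 3.007]
wrist_force: [-2.0, 2.5, 1.4]
width: 0.0005
finger_force: 1.3
```

Request:
{"op": "drive_tool", "data": {"deltas": "-0.04 0 0 0 0 0 0; -0.08 0 0 0 0 0 0; -0.12 0 0 0 0 0 0; -0.15 0 0 0 0 0 0; -0.18 0 0 0 0 0 0"}}

```text
time: 8.9
tool_pos: [0.5382, -0.1909, 0.0552]
ee_rot: [-3.142, -0.0, 3.007]
wrist_force: [-2.9, 1.7, -0.7]
width: 0.0003
finger_force: 1.1
```

Request:
{"op": "drive_tool", "data": {"deltas": "-0.02 0 0 0 0 0 0; -0.04 0 0 0 0 0 0; -0.06 0 0 0 0 0 0; -0.07 0 0 0 0 0 0; -0.08 0 0 0 0 0 0"}}

```text
time: 9.4
tool_pos: [0.5452, -0.1919, 0.0553]
ee_rot: [-3.141, -0.002, 3.007]
wrist_force: [-6.0, 0.5, 1.6]
width: 0.0004
finger_force: 3.3
```

Request:
{"op": "drive_tool", "data": {"deltas": "-0.01 0 0 0 0 0 0; -0.02 0 0 0 0 0 0; -0.02 0 0 0 0 0 0"}}

```text
time: 9.7
tool_pos: [0.5451, -0.1918, 0.0553]
ee_rot: [3.142, -0.007, 3.007]
wrist_force: [-9.5, 1.4, 4.0]
width: 0.0006
finger_force: 5.3
```

Request:
{"op": "drive_tool", "data": {"deltas": "0.2 0 0 0 0 0 0; 0.6 0 0 0 0 0 0; 1 0 0 0 0 0 0; 1 0.5 0 0 0 0 0; 1 1 0 0 0 0 0"}}

```text
time: 10.2
tool_pos: [0.4632, -0.0807, 0.0567]
ee_rot: [-3.141, 0.005, 3.001]
wrist_force: [0.8, 0.6, 0.8]
width: 0.0002
finger_force: 0.0
```

Request:
{"op": "drive_tool", "data": {"deltas": "0 0.5 0 0 0 0 0; 0 1 0 0 0 0 0; 0 1 0 0 0 0 0"}}

```text
time: 10.5
tool_pos: [0.4777, 0.0248, 0.0568]
ee_rot: [3.139, 0.005, 3.015]
wrist_force: [-0.2, -0.7, 0.5]
width: 0.0006
finger_force: 0.0
```

Request:
{"op": "drive_tool", "data": {"deltas": "0 0.5 0 0 0 0 0; 0 1 0 0 0 0 0; 0 1 0 0 0 0 0"}}

```text
time: 10.8
tool_pos: [0.491, 0.123, 0.0566]
ee_rot: [3.138, 0.004, 3.013]
wrist_force: [0.3, -0.9, 0.5]
width: 0.0005
finger_force: 0.0
```

Request:
{"op": "drive_tool", "data": {"deltas": "0 0.4 0 0 0 0 0; 0 0.7 0 0 0 0 0; 0 0.7 0 0 0 0 0; 0 0.7 0 0 0 0 0"}}

```text
time: 11.2
tool_pos: [0.4995, 0.1871, 0.0558]
ee_rot: [-3.141, 0.002, 3.007]
wrist_force: [-0.3, 0.2, 0.6]
width: 0.0004
finger_force: 0.0
```

```bash
python3 - <<'E'
from h import *
np.set_printoptions(precision=4,suppress=True)
a=snapshot('top');b=snapshot('side')
o=robot.get_obs();p=o['tool_pos'];c,sn=.9901,-.1402
r=p[:2]-[.5625,-.069];print(p,o['ee_rot'],o['wrist_force'],r@[c,sn],r@[-sn,c])
for s,n in((a,'top'),(b,'side')):
    for d in finder.landmark_of(n,'lock_tab'): 
        w=atz(s,d['xy'],.065)[:2];r=w-[.5625,-.069];print(n,d['confidence'],np.round(d['xy']),w,'rel',r@[c,sn],r@[-sn,c])
A=cv2.resize(a['img'][90:250,200:400],(500,400),interpolation=cv2.INTER_CUBIC);B=cv2.resize(b['img'][130:290,260:380],(300,400),interpolation=cv2.INTER_CUBIC)
cv2.imwrite('pics/c3.png',np.hstack([A,B])[:,:,::-1])
E
```

```text
[0.4991 0.1864 0.0556] [-3.1411  0.0008  3.0056] [-0.3596 -0.3501  0.0892] -0.09857855284630655 0.24398685992902577
top 0.78 [263. 174.] [0.5727 0.1186] rel -0.0162494134628038 0.18718469264559306
side 0.89 [308. 176.] [0.5582 0.1187] rel -0.03056631933134503 0.1852209122017297
side 0.59 [377. 230.] [ 0.6336 -0.1356] rel 0.079699915066763 -0.05595306319834508
```

View pics/c3.png

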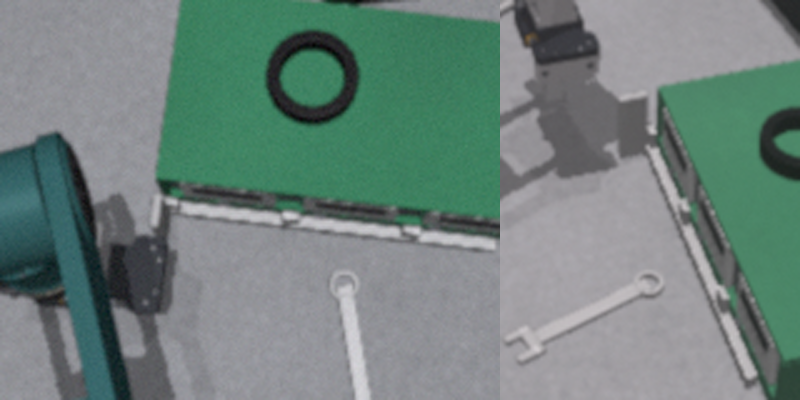

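All three fronts are now flush, and the tab stands free at about (262,172) in the top view and (313,180) in the side view. The fingers go in line with the tab, then push along -y.

Request:
{"op": "drive_tool", "data": {"deltas": "-0.4 0 0 0 0 0 0; -0.76 0 0 0 0 0 0; -0.76 0 0 0 0 0 0; -0.76 -0.1 0 0 0 0 0; -0.76 -0.2 0 0 0 0 0"}}

```text
time: 11.9
tool_pos: [0.5702, 0.1568, 0.0553]
ee_rot: [-3.141, -0.001, 3.007]
wrist_force: [0.3, 0.1, -0.8]
width: 0.0001
finger_force: 0.0
```

Request:
{"op": "drive_tool", "data": {"deltas": "0 -0.06 0 0 0 0 0; 0 -0.12 0 0 0 0 0; 0 -0.18 0 0 0 0 0; 0 -0.24 0 0 0 0 0; 0 -0.3 0 0 0 0 0"}}

```text
time: 12.4
tool_pos: [0.567, 0.1287, 0.0558]
ee_rot: [3.14, -0.0, 3.007]
wrist_force: [-1.0, 2.2, 1.3]
width: 0.0003
finger_force: 1.2
```

Request:
{"op": "drive_tool", "data": {"deltas": "0 -0.05 0 0 0 0 0; 0 -0.1 0 0 0 0 0; 0 -0.15 0 0 0 0 0; 0 -0.2 0 0 0 0 0; 0 -0.25 0 0 0 0 0"}}

```text
time: 12.9
tool_pos: [0.5638, 0.1031, 0.0555]
ee_rot: [3.141, -0.0, 3.007]
wrist_force: [-0.8, 3.5, 1.6]
width: 0.0006
finger_force: 1.2
```

Request:
{"op": "drive_tool", "data": {"deltas": "0 -0.03 0 0 0 0 0; 0 -0.06 0 0 0 0 0; 0 -0.08 0 0 0 0 0; 0 -0.1 0 0 0 0 0; 0 -0.12 0 0 0 0 0"}}

```text
time: 13.4
tool_pos: [0.563, 0.0967, 0.0556]
ee_rot: [3.131, 0.001, 3.008]
wrist_force: [1.6, 18.0, -0.4]
width: 0.0005
finger_force: 8.9
```

Request:
{"op": "drive_tool", "data": {"deltas": "0 -0.01 0 0 0 0 0; 0 -0.02 0 0 0 0 0; 0 -0.03 0 0 0 0 0; 0 -0.04 0 0 0 0 0"}}

```text
time: 13.8
tool_pos: [0.563, 0.0969, 0.0557]
ee_rot: [3.123, 0.002, 3.01]
wrist_force: [2.6, 26.2, -1.4]
width: 0.0003
finger_force: 12.6
```

Request:
{"op": "drive_tool", "data": {"deltas": "0 0.1 0 0 0 0 0; 0 0.4 0 0 0 0 0; 0 0.8 0 0 0 0 0; 0.4 1 0 0 0 0 0; 0.9 1 0 0 0 0 0"}}

```text
time: 14.3
tool_pos: [0.4868, 0.1999, 0.0546]
ee_rot: [-3.141, 0.001, 3.008]
wrist_force: [0.0, 0.3, 0.8]
width: 0.0005
finger_force: 0.0
```

Request:
{"op": "drive_tool", "data": {"deltas": "0.5 0.4 -0.4 0 0 0 0; 1 0.8 -0.8 0 0 0 0; 1 0.8 -0.8 0 0 0 0"}}

```text
time: 14.6
tool_pos: [0.3972, 0.2904, 0.1352]
ee_rot: [-3.139, 0.001, 3.006]
wrist_force: [0.4, -0.6, 0.7]
width: 0.0008
finger_force: 0.0
```

```bash
python3 - <<'E'
from h import *
np.set_printoptions(precision=4,suppress=True)
a=snapshot('top');b=snapshot('side');c,sn=.9901,-.1402
for s,n in((a,'top'),(b,'side')):
  for t,z in(('lock_tab',.065),('bar_mid',.019),('front_a',.054)):
    for d in finder.landmark_of(n,t): 
        w=atz(s,d['xy'],z)[:2];r=w-[.5625,-.069];print(n,t,round(d['confidence'],2),np.round(d['xy']),'rel',r@[c,sn],r@[-sn,c])
A=cv2.resize(a['img'][150:230,240:440],(800,320),interpolation=cv2.INTER_CUBIC);B=cv2.resize(b['img'][160:300,240:440],(400,280),interpolation=cv2.INTER_CUBIC)
old=cv2.resize(cv2.imread('pics/top0.png')[150:230,240:440],(400,280))[:,:,::-1]
cv2.imwrite('pics/c4.png',np.vstack([A,np.hstack([B,old])])[:,:,::-1])
E
```

```text
top lock_tab 0.57 [278. 174.] rel -0.01058764695107089 0.1505834635753202
top bar_mid 0.76 [348. 182.] rel -0.0004744005175952295 -0.029427758197810867
top front_a 0.75 [343. 175.] rel 0.008725735463298747 -0.012547947264193187
top front_a 0.71 [391. 180.] rel 0.010392594082234906 -0.13211913365463418
top front_a 0.58 [287. 168.] rel 0.008538266631124985 0.12961757252148579
side lock_tab 0.86 [317. 184.] rel -0.01674153425241761 0.1466600555952879
side front_a 0.76 [328. 192.] rel 0.0048816708380345075 0.11878010890019958
side front_a 0.75 [346. 225.] rel 0.014792411934201836 -0.00862243954983587
side front_a 0.57 [363. 260.] rel 0.016937983923298806 -0.1276827695076053
side front_a 0.55 [298. 253.] rel -0.12922847192015965 -0.06289416368562087
side front_a 0.47 [218. 174.] rel -0.2716023860741517 0.27063542112109323
```

View pics/c4.png

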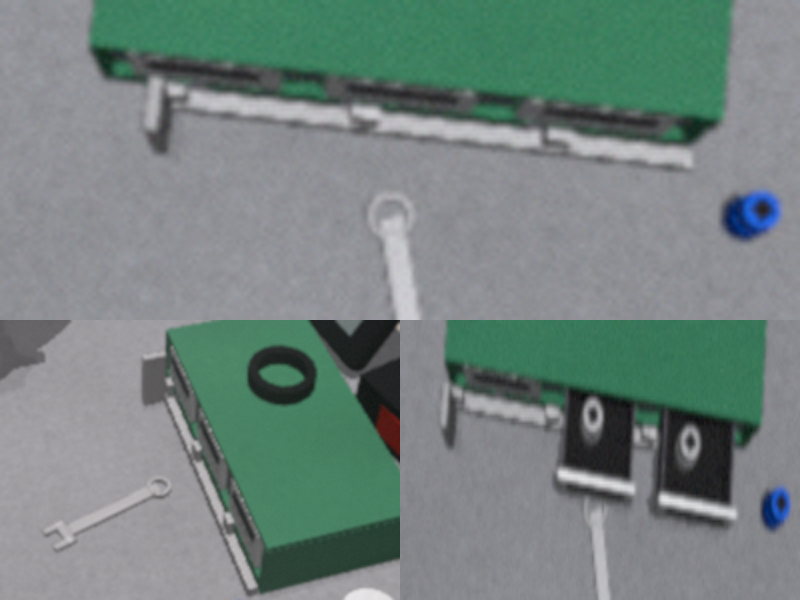

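The three drawers are flush, and the bar has moved about 38 mm by the landmarks. It stopped hard at 26 N, with the command about 10 mm past where it stopped. The lugs at about (330,179) and (378,184) in the top view stand in front of the drawers, and everything else lies where it was. Handing in.

```bash
python3 -c "
from bench import robot
print(robot.close_job())"
```

```text
the job is handed in; nothing more can be done
None
```

I pushed both open drawers home, then slid the lock bar to its stop with its lugs in front of the drawers, and handed the job in; no verdict came back, and the sockets couldn't be seen once the drawers were shut.

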